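# Put the deblister back in service

## Robot

A 6-joint arm with a two-finger parallel gripper is mounted at the origin on the work surface. World frame = base frame: x ahead of the robot, y to its left, z up, the work surface at z = 0. Lengths are in mm, angles in rad, forces in N, time in s.
With the tool pointing down it reaches from about 350 to 875 mm from the base axis. Payload 4.2 kg.
Tool frame: the origin (TCP) lies at the very end of the fingers, on their centre line; the grasp point (between the pads) lies arm.hold_point_z behind it (arm.hold_point_z is the distance from the TCP to the grasp point, in mm); y points along the fingers, x is the direction in which the jaws open and shut, and the axes are right-handed (so a half turn about y gives the same grasp; the last joint's range is limited). The gripper opens to 85 mm and grips with 20 to 120 N. Pads are 22 mm wide; open, the fingers measure 114 mm over their backs; the gripper's body (76 mm by 85 mm) begins 54 mm behind the grasp point. The pads swing forward as they close: fully open they stand 13 mm farther back than shut.
Start: joints at [-0.891, 0.385, 0.008, 0, -1.194, -0.259], TCP at [255.319, -570.448, 231.312] pointing down, gripper open.
Joint ranges: [-3.14, 3.14], [-1.21, 2.06], [-1.07, 1.41], [-3.16, 2.05], [-2.99, -0.16], [-3.1, 3.1]. Speed limits (rad/s): [2.79, 2.79, 3.14, 3.14, 3.14, 3.14].

## Interface

Orientations are given as a unit quaternion [x, y, z, w].
In Python, from bench import arm gives the robot as it stands.
- The arm moves only by the shell command python3 -m creep 'ROWS'. ROWS is JSON, a list of rows, each a list of 3 entries, a list of its own where there are three numbers: the shift along the world's x, y, z in mm, then the turn, a rotation vector about the world's x, y, z in rad, then the gripper command: -1 is shut, 1 is fully open, values between are in proportion. In form: [[[dx, dy, dz], [wx, wy, wz], jaw], ...]. A call has 1 to 12 rows; each row is the pose to reach, as a shift and turn from the pose commanded when the call began; what a row does not reach only later rows make up. A row lasts 1/12 s, in which the tool goes at most 41.7 mm and 7.16 degrees, less where a joint would pass 70% of its speed; a pose out of reach is approached as far as the arm can. A call with a gripper value outside its range is refused whole. The fingers move at their own pace and stop on an object; the grip force is fixed at half the most. Time passes only in rows, so rows that repeat a pose let the fingers close. It gives the time, the measured TCP pose, the force and the opening at its end, in the units of the state.
- arm.read_state(): the state, without advancing time (a new reading comes with each control period).
- arm.get_image(name): name is "side" or "top"; returns (picture, depth): 384x512x3 uint8, red, green, blue; 384x512 float32, mm along the optical axis (not along the pixel's ray), 0 where there is no reading.
- arm.camera_params(name): a dict with "camera_matrix" (3x3 intrinsics, pixels), "k1" (the pictures are not rectified: a ray, as slopes to the right and down, at radius r is drawn at 1 + k1 r^2 times it, then the intrinsics apply), "extrinsics" (4x4, takes a point from world to camera coordinates). Camera axes: x right, y down, z forward; pixel columns grow to the right and rows downward; lengths in mm; the calibration is good to about 2 mm. A picture is of the moment at which its call begins. camera_params takes no time and is no camera call.
- arm.job_done(): hands the job in, once; it reports no verdict.
The state is a dict: "clock": time; "joints": joint angles; "joint_vel": joint speeds; "joint_efforts": joint torques, N m; "position": TCP position; "ee_rot": TCP orientation; "contact_force": force on the tool from outside, world axes, zero at the start; "wrist_torque": the same for the moment, N m; "gripper_width": finger opening in mm.
Only numpy, scipy, OpenCV 4.12 (cv2) and the standard library are available. Lean on these libraries where they do the work, as an engineer would, in place of code of your own. Each camera call takes 0.05 s, during which the arm holds its last target.

## Task

The deblister has been cleaned and must go back in service: swing its roller hatch fully shut, then push in each of the two winged studs and give it a quarter turn clockwise so that it locks. Check the unlit power toggle and make sure it is on; flip it only if it is off. Leave the other things on the counter and the strip on the feed shelf where they are.

Things in the scene. Friction and masses are not known exactly. Their poses are not given: they have to be found in the camera images.
- machine_top (a point): Middle of the top of the deblister (tablet popping machine: white housing 225 x 290 mm, 130 mm high, fixed), 130 mm above the counter. Its x axis runs from the front (feed shelf, robot side) to the rear, y to the machine's left, z up. Hatch on the left of the top, grey control deck on the right (-y). The feed shelf stands 70 mm out in front, 84 mm above the counter.
- hatch (a joint): Angle of the hatch, rad: 0 shut and level, growing as its front edge is raised. It starts part open and its stiff friction hinge holds it at any angle; a light push of about 2 to 4 N near its front edge swings it.
- hatch_hinge (a point): Middle of the hatch's hinge line, which runs along this point's y axis at the rear of the hatch, at the level of the hatch's underside. The hatch is a white plate 190 x 190 mm, 5 mm thick, with a dark window; it reaches 190 mm from the hinge line towards the front (-x of this point when shut). The point turns with the hatch.
- hatch_edge (a point): Point on the hatch's outer (upper) face, midway between the two studs, 168 mm from the hinge line and 22 mm from its front edge, clear of the studs by 50 mm on either side: a place to push.
- stud_left (a joint): Turn of the left stud, rad: 0 unlocked (wing front to rear, along the machine's x), growing clockwise seen from above, 1.57 locked (wing across the machine, in line with the green mark beside it). With the hatch shut it cannot turn more than about 0.17 unless pushed in. Let go anywhere from 1.4 to 1.62 (the stop) it rises into its locking notch and stays.
- stud_left_push (a joint): How far the left stud is pushed in, m: 0 sprung out, 0.012 the stop. It must be at least 0.008 in to turn; aim at 0.010. Its spring pushes back 2 N when out, 7 N at 0.010. Let go when locked it rises to about 0.005 and stays; let go part-turned it stays at 0.008 and can be taken again; let go unturned it springs out to 0.
- stud_left_wing (a point): Centre of the black wing of the left stud (left = machine's +y), on the hatch 168 mm from the hinge line, 62 mm to that side of its middle. Wing 36 mm long (point's x), 10 mm thick (point's y), 26 mm high (13 mm above and below this point), yellow line on top; below it a hub 19 mm across. Sprung out with the hatch shut this point is 158 mm above the counter, about 5 mm lower when locked.
- stud_right (a joint): Turn of the right stud, rad: 0 unlocked (wing front to rear, along the machine's x), growing clockwise seen from above, 1.57 locked (wing across the machine, in line with the green mark beside it). With the hatch shut it cannot turn more than about 0.17 unless pushed in. Let go anywhere from 1.4 to 1.62 (the stop) it rises into its locking notch and stays.
- stud_right_push (a joint): How far the right stud is pushed in, m: 0 sprung out, 0.012 the stop. It must be at least 0.008 in to turn; aim at 0.010. Its spring pushes back 2 N when out, 7 N at 0.010. Let go when locked it rises to about 0.005 and stays; let go part-turned it stays at 0.008 and can be taken again; let go unturned it springs out to 0.
- stud_right_wing (a point): Centre of the black wing of the right stud (left = machine's +y), on the hatch 168 mm from the hinge line, 62 mm to that side of its middle. Wing 36 mm long (point's x), 10 mm thick (point's y), 26 mm high (13 mm above and below this point), yellow line on top; below it a hub 19 mm across. Sprung out with the hatch shut this point is 158 mm above the counter, about 5 mm lower when locked.
- power (a joint): Position of the machine's unlit power toggle, rad: 0 off (lever leans to the front, -x of the machine, towards the white dot), 0.7 on (leans to the rear, towards the green bar). It snaps to one or the other side of upright (0.35). It may start either way.
- power_tip (a point): Tip of the power toggle's steel bat lever, 38 mm from its pivot; the lever is 7 mm across at its root and 10 mm near its tip; a push of about 1 to 2 N near the tip flips it. The tip stands about 13 mm in front of the pivot when off and as much behind it when on, at 168 mm above the counter.
- power_pivot (a point): Pivot of the power toggle, on the control deck, 132 mm above the counter, with axes parallel to the machine's. Around it is a nut 26 mm across, 4 mm high. A black knob 28 mm across and 16 mm tall stands 70 mm behind it.
- blister_feed_center (a point): Bystander: foil blister strip with white tablets, 94 x 44 x 7 mm, lying on the steel feed shelf in front of the machine; its centre.
- blister_amber_center (a point): Bystander: orange blister strip, 94 x 44 x 7 mm, lying on the counter; its centre.
- bottle_white_center (a point): Bystander: white plastic bottle with a blue label, 56 mm across, 115 mm tall, standing; its centre.
- bottle_amber_center (a point): Bystander: small amber jar with a white cap, 52 mm across, 100 mm tall, standing; its centre.
- carton_blue_center (a point): Bystander: white carton with a blue band, 40 x 70 x 110 mm, standing; its centre.
- carton_red_center (a point): Bystander: white carton with a red band, 75 x 50 x 45 mm; its centre.
- count_tray_center (a point): Bystander: blue tablet-counting tray, 130 x 170 x 22 mm; its centre.

How it is judged (in metres and radians):
On the way, in this order (a step that is already met when the one before it is completed fails the run):
1. the hatch is shut (within 0.03 rad) (value of joint hatch below 0.03 rad), for 0.2 s.
2. both studs are pushed in and turned to the locked position (value of joint hatch below 0.03 rad and value of joint each of stud_left, stud_right above 1.3 rad and value of joint each of stud_left_push, stud_right_push above 0.003 m), for 0.2 s.
At the end, for the whole second after the job is handed in: The hatch is shut within 0.015 rad; both studs are turned at least 1.3 rad clockwise and, let go, are held in by their receptacles (sitting 3 to 7.2 mm in, that is in the locking notch); the power toggle is on (above 0.5 rad) (value of joint hatch below 0.015 rad and value of joint each of stud_left, stud_right above 1.3 rad and value of joint stud_left_push between 0.003 and 0.0072 m and value of joint stud_right_push between 0.003 and 0.0072 m and value of joint power above 0.5 rad); the robot touches nothing.
It fails at once if a power toggle that was on is switched off (distance of power_tip from where it was at the start of the episode above 0.014 m and value of joint power below 0.25 rad).
It fails at once if a bystander is moved more than 30 mm (distance of any of blister_feed_center, blister_amber_center, bottle_white_center, bottle_amber_center, carton_blue_center, carton_red_center, count_tray_center from where it was at the start of the episode above 0.03 m).
It also fails if it takes over 72 s, if anything falls off the work surface, if the arm or the gripper's body presses on something with over 40 N, if the wrist force passes 120 N, or if a joint passes its speed limit or range.

## Working session

There is one attempt and no reset: what is moved stays moved. The work goes in short steps, Python scripts to look and compute and a shell command to move; the robot and the scene stay as the last step left them, time stands still between calls to the robot, and variables do not carry over. Pictures are saved under pics/ and viewed, and the job is handed in when it is done.

```bash
mkdir -p pics; cat > h.py <<'E'
import numpy as np, cv2
from bench import arm
def snap(n,tag):
    im,d=arm.get_image(n); cv2.imwrite(f'pics/{tag}.png',cv2.cvtColor(im,cv2.COLOR_RGB2BGR)); np.savez(f'pics/{tag}.npz',im=im,d=d); return im,d
def world(n,u,v,d):
    p=arm.camera_params(n);K=np.array(p['camera_matrix']);E=np.array(p['extrinsics'])
    q=cv2.undistortPoints(np.array([[[u,v]]],float),K,np.array([p['k1'],0,0,0.]))[0,0]
    c=np.array([q[0]*d,q[1]*d,d]);return E[:3,:3].T@(c-E[:3,3])
def onplane(n,u,v,z):
    o=world(n,u,v,0.);a=world(n,u,v,1000.)
    return o+(a-o)*(z-o[2])/(a[2]-o[2])
E
python3 - <<'E'
from h import *
for n in('side','top'):
    snap(n,n+'0');p=arm.camera_params(n);print(n,p['camera_matrix'],p['k1'],world(n,256,192,0.),p['extrinsics'][2])
print(arm.read_state(),arm.hold_point_z)
E
```

```text
side [[438.1829258    0.         260.05488338]
 [  0.         438.1829258  184.98627506]
 [  0.           0.           1.        ]] -0.010823452596395213 [-203.67133478  643.91306403  913.24207564] [ 5.79311552e-01 -5.09937501e-01 -6.35894544e-01  1.02707023e+03]
top [[413.00333164   0.         258.21309174]
 [  0.         413.00333164 188.87599456]
 [  0.           0.           1.        ]] 0.016646042636858434 [ 374.07292698  -10.81031994 1434.18403217] [ 1.01603718e-01 -1.48198830e-02 -9.94714560e-01  1.38843633e+03]
{'clock': 0.1, 'joints': array([-8.91385809e-01,  3.85504619e-01,  6.75652952e-03, -4.42908206e-04,
       -1.19401454e+00, -2.58586824e-01]), 'joint_vel': array([ 0.00177625, -0.00120886,  0.00286082,  0.0007861 , -0.0021176 ,
        0.00109133]), 'joint_efforts': array([-4.96309895e-04, -3.93319094e+01,  1.88929027e+01,  4.19796333e+00,
       -2.59485561e-03,  7.09720837e-06]), 'position': array([ 255.11335545, -569.9847188 ,  230.31240641]), 'ee_rot': array([ 0.38397403,  0.59372675, -0.59301749, -0.38520482]), 'contact_force': array([ 0.58141225, -0.16267015, -0.81353433]), 'wrist_torque': array([0.02046378, 0.00851026, 0.01906688]), 'gripper_width': 85.00362818287411} 18.700000000000003
```

View pics/top0.png

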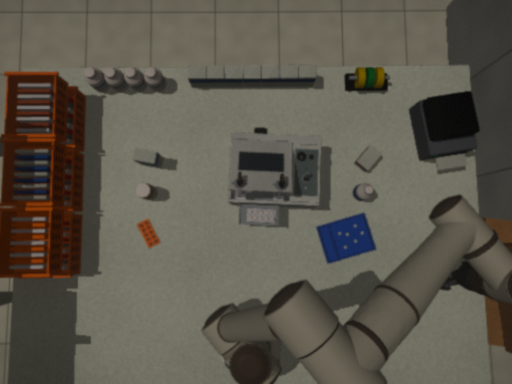

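View pics/side0.png

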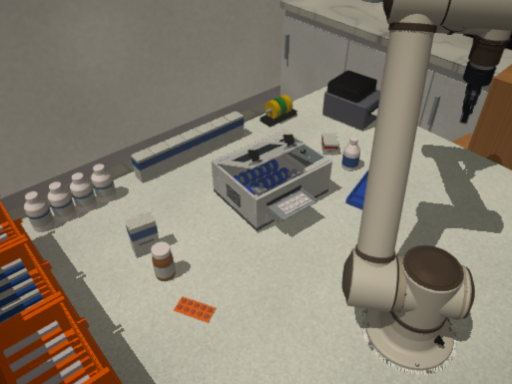

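The machine is near (275,170) in the top view and (270,180) in the side view. I'll enlarge both.

```bash
python3 - <<'E'
from h import *
for n,(x0,y0,w,h) in {'top0':(222,118,110,115),'side0':(195,115,150,115)}.items():
    i=cv2.imread(f'pics/{n}.png')[y0:y0+h,x0:x0+w]; s=5
    i=cv2.resize(i,None,fx=s,fy=s,interpolation=cv2.INTER_CUBIC); i=np.clip(i*1.6,0,255).astype('uint8')
    for k in range(0,w,10): cv2.putText(i,str(x0+k),(k*s,8),0,.35,(0,0,255)); cv2.line(i,(k*s,10),(k*s,16),(0,0,255))
    for k in range(0,h,10): cv2.putText(i,str(y0+k),(0,k*s+4),0,.35,(0,0,255))
    cv2.imwrite(f'pics/{n}z.png',i)
E
```

```text
(no output)
```

View pics/top0z.png

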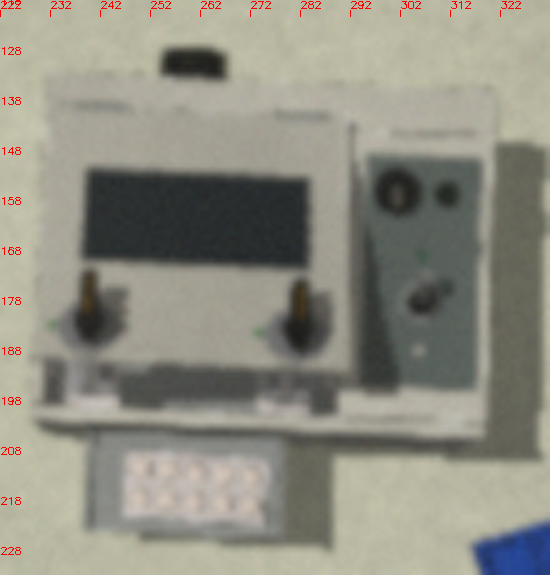

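View pics/side0z.png

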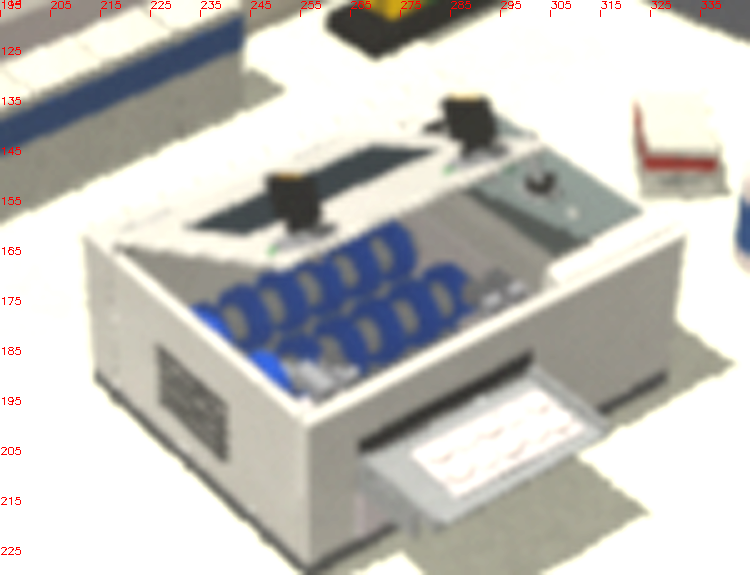

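Top view: hatch part open, both wings front-to-rear at about (240,180) and (282,182), toggle near (305,178) with the green bar at (305,169) and the white dot at (304,188). Next: the machine frame and toggle position.

```bash
python3 - <<'E'
from h import *
P=lambda n,u,v,z:np.round(onplane(n,u,v,z),1)
for nm,u,v,z in [('FL',229.5,203,130),('FR',318.5,205,130),('RR',320.5,136.5,130),('RL',232,133.5,130),('green',305.5,169,132),('dot',304.5,188,132),('knob top',300.5,157,146),('knob right',310,157,140)]:
    print(nm,P('top',u,v,z))
for nm,u,v,z in [('FL',255,198,130),('FR',331,161,130),('RL',211.5,162,130),('dot',308.5,157.5,132),('leverblob',302,151,132),('leverblob168',302,151,168)]:
    print('side',nm,P('side',u,v,z))
d=np.load('pics/top0.npz')['d']
for nm,u,v in [('hatch mid front',262,185),('hatch r',262,175),('hatch rear',262,145),('hatch l edge',236,160),('wingL',240,176),('wingR',282,178),('deck',298,190),('deck2',313,190),('shelf',242,215),('strip',262,213)]:
    print(nm,np.round(world('top',u,v,float(d[v,u])),1))
print('lev top');
for v in range(170,186): print(v,[int(round(world('top',u,v,float(d[v,u]))[2])) for u in range(298,316)])
d=np.load('pics/side0.npz')['d']
print('side z')
for v in range(143,160): print(v,[int(round(world('side',u,v,float(d[v,u]))[2])) for u in range(294,314)])
E
```

```text
FL [463.4  61.1 130. ]
FR [ 453.9 -220.5  130. ]
RR [ 674.7 -233.   130. ]
RL [687.1  51.8 130. ]
green [ 569.2 -181.8  132. ]
dot [ 508.3 -177.2  132. ]
knob top [ 605.6 -165.1  146. ]
knob right [ 606.3 -196.   140. ]
side FL [476.9  62.7 130. ]
side FR [ 456.7 -221.7  130. ]
side RL [686.2  55.4 130. ]
side dot [ 511.6 -180.8  132. ]
side leverblob [ 548.6 -190.2  132. ]
side leverblob168 [ 514.  -151.7  168. ]
hatch mid front [510.4 -40.5 211.6]
hatch r [542.9 -41.3 194.1]
hatch rear [646.9 -43.9 138.5]
hatch l edge [593.8  38.  170.3]
wingL [534.4  24.  239.3]
wingR [526.6 -98.1 244.3]
deck [ 502.2 -156.5  130.9]
deck2 [ 501.6 -204.   132.2]
shelf [426.9  23.   84. ]
strip [432.3 -42.2  90.4]
lev top
170 [137, 131, 136, 128, 128, 132, 131, 130, 128, 129, 133, 131, 129, 128, 132, 128, 127, 132]
171 [1434, 132, 129, 136, 130, 131, 123, 135, 134, 167, 168, 134, 124, 133, 133, 135, 130, 135]
172 [133, 133, 132, 126, 130, 133, 134, 134, 169, 168, 166, 129, 132, 139, 129, 133, 132, 131]
173 [134, 132, 133, 134, 132, 133, 133, 131, 1434, 170, 171, 131, 131, 129, 129, 136, 131, 132]
174
[... 2186 characters left out ...]
 141, 137, 139, 137, 137, 138, 136, 134, 137, 134, 135, 135, 132, 135]
154 [136, 136, 135, 132, 135, 135, 134, 139, 137, 135, 134, 138, 135, 137, 134, 134, 137, 135, 136, 134]
155 [137, 133, 136, 134, 136, 135, 137, 135, 135, 132, 136, 134, 135, 135, 139, 135, 133, 138, 136, 135]
156 [135, 135, 133, 134, 135, 135, 133, 138, 135, 136, 136, 133, 136, 135, 136, 135, 134, 133, 135, 134]
157 [134, 134, 133, 136, 133, 133, 136, 137, 131, 135, 132, 134, 134, 136, 133, 133, 137, 134, 133, 133]
158 [132, 136, 136, 136, 135, 135, 135, 137, 134, 136, 134, 135, 136, 134, 130, 136, 132, 138, 137, 134]
159 [134, 132, 134, 135, 137, 134, 135, 134, 136, 138, 135, 133, 133, 136, 135, 136, 137, 135, 135, 134]
```

```bash
python3 - <<'E'
from h import *
i=cv2.imread('pics/side0.png')[140:165,282:322]; i=cv2.resize(i,None,fx=18,fy=18,interpolation=cv2.INTER_CUBIC); a=np.clip(i*1.7,0,255).astype('uint8')
cv2.imwrite('pics/sz.png',a)
i=cv2.imread('pics/top0.png')[162:194,292:320]; i=cv2.resize(i,None,fx=18,fy=18,interpolation=cv2.INTER_CUBIC); a=np.clip(i*1.7,0,255).astype('uint8')
cv2.imwrite('pics/tz.png',a)
E
```

```text
(no output)
```

View pics/sz.png

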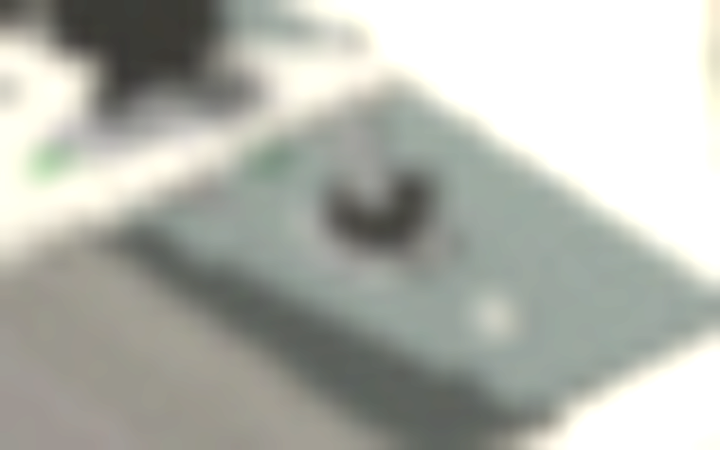

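View pics/tz.png

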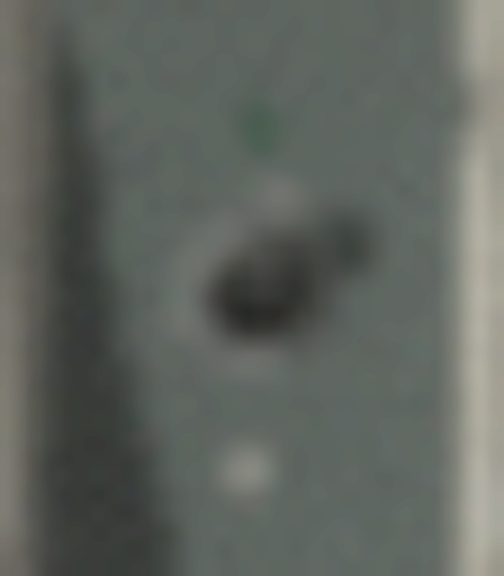

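The toggle tip reads z≈168 at (307,172), well on the green-bar side of the pivot at (306,178). That means it is already on, so I'll leave it. Now the hatch plane and the studs.

```bash
python3 - <<'E'
from h import *
z=np.load('pics/top0.npz');d=z['d'];im=z['im']
pts=[]
for u in range(234,288):
  for v in range(142,188):
    p=world('top',u,v,float(d[v,u]))
    pts.append(p)
pts=np.array(pts)
m=np.abs(pts[:,2]-(211.6-(pts[:,0]-510.4)*.535))<6
for _ in range(3):
    q=pts[m];c,*_=np.linalg.lstsq(np.c_[q[:,:2],np.ones(len(q))],q[:,2],rcond=None)
    r=pts[:,2]-np.c_[pts[:,:2],np.ones(len(pts))]@c; m=np.abs(r)<5
n=np.array([-c[0],-c[1],1]);n/=np.linalg.norm(n)
print('plane',c,'angle',np.arccos(n[2]),'yaw',np.arctan2(n[1],n[0]),m.sum(),r[m].std())
print('x where z=135.7,y=-40:',(135.7-c[2]+c[1]*40)/c[0])
# yellow on wings
hsv=cv2.cvtColor(im,cv2.COLOR_RGB2HSV)
for (x0,x1) in((233,248),(275,290)):
    s=hsv[165:195,x0:x1]; mk=(s[...,0]>12)&(s[...,0]<35)&(s[...,1]>90)&(s[...,2]>40)
    ys,xs=np.nonzero(mk); u,v=xs.mean()+x0,ys.mean()+165
    print('yellow',len(xs),u,v,ys.min()+165,ys.max()+165,onplane('top',u,v,246), onplane('top',xs.mean()+x0,ys.min()+165-.5,238),onplane('top',u,ys.max()+165.5,254))
    # black wing depth
    for v in range(168,190):print(v,[int(round(world('top',u,v,float(d[v,u]))[2])) for u in range(x0+3,x1-2)])
# hatch left/right edges: intensity profile
g=cv2.cvtColor(im,cv2.COLOR_RGB2GRAY)
def ray(u,v):
    o=world('top',u,v,0.);a=world('top',u,v,1000.)-o
    t=(c[0]*o[0]+c[1]*o[1]+c[2]-o[2])/(a[2]-c[0]*a[0]-c[1]*a[1]); return np.round(o+t*a,1)
print('edge FL',ray(229,190),'FR',ray(292,193),'RR',ray(291.5,143),'windows',ray(239,152),ray(283,153.5),ray(283.5,171),ray(238.5,169.5))
E
```

```text
Traceback (most recent call last):
  File "h.py", line 6, in world
    p=arm.camera_params(n);K=np.array(p['camera_matrix']);E=np.array(p['extrinsics'])
ValueError: time passes only in moves, steps and waits
```

```bash
sed -i 's/^def world/import functools\n@functools.lru_cache(None)\ndef cp(n): return arm.camera_params(n)\ndef world/; s/p=arm.camera_params(n);K/p=cp(n);K/' h.py
cat > m.py <<'E'
from h import *
z=np.load('pics/top0.npz');d=z['d'];im=z['im']
pts=np.array([world('top',u,v,float(d[v,u])) for u in range(234,288) for v in range(142,188)])
m=np.abs(pts[:,2]-(211.6-(pts[:,0]-510.4)*.535))<6
for _ in range(3):
    q=pts[m];c,*_=np.linalg.lstsq(np.c_[q[:,:2],np.ones(len(q))],q[:,2],rcond=None)
    r=pts[:,2]-np.c_[pts[:,:2],np.ones(len(pts))]@c; m=np.abs(r)<5
n=np.array([-c[0],-c[1],1]);n/=np.linalg.norm(n)
print('plane',c,'angle',np.arccos(n[2]),'yaw',np.arctan2(n[1],n[0]),m.sum(),r[m].std())
print('x where z=135.7,y=-40:',(135.7-c[2]+c[1]*40)/c[0])
hsv=cv2.cvtColor(im,cv2.COLOR_RGB2HSV)
for (x0,x1) in((233,248),(275,290)):
    s=hsv[165:195,x0:x1]; mk=(s[...,0]>10)&(s[...,0]<35)&(s[...,1]>90)&(s[...,2]>40)
    ys,xs=np.nonzero(mk)
    if len(xs): u,v=xs.mean()+x0,ys.mean()+165;print('yellow',len(xs),u,v,ys.min()+165,ys.max()+165,onplane('top',u,v,246))
    for v in range(168,190):print(v,[int(round(world('top',u,v,float(d[v,u]))[2])) for u in range(x0+3,x1-2)])
def ray(u,v):
    o=world('top',u,v,0.);a=world('top',u,v,1000.)-o
    t=(c[0]*o[0]+c[1]*o[1]+c[2]-o[2])/(a[2]-c[0]*a[0]-c[1]*a[1]); return np.round(o+t*a,1)
print('edge FL',ray(229,190),'FR',ray(292,193),'RR',ray(291.5,143),'windows',ray(239,152),ray(283,153.5),ray(283.5,171),ray(238.5,169.5))
E
python3 m.py
```

```text
plane [-4.90672002e-01  2.61426343e-02  4.62552140e+02] angle 0.456718143950834 yaw -0.05322891740059491 2273 2.1550998333176024
x where z=135.7,y=-40: 664.0004585672764
yellow 7 239.14285714285714 176.14285714285714 174 179 [533.14927308  26.32485484 246.        ]
168 [186, 191, 189, 187, 188, 184, 185, 185, 188, 186]
169 [187, 184, 186, 185, 186, 185, 187, 190, 189, 190]
170 [185, 191, 183, 189, 186, 186, 189, 184, 187, 187]
171 [191, 190, 189, 192, 189, 184, 187, 186, 189, 192]
172 [192, 193, 188, 230, 234, 234, 194, 194, 188, 195]
173 [200, 192, 230, 232, 236, 238, 195, 189, 197, 192]
174 [191, 194, 236, 235, 236, 237, 196, 196, 198, 189]
175 [195, 197, 237, 238, 243, 241, 196, 198, 197, 196]
176 [199, 193, 240, 244, 239, 242, 202, 198, 196, 199]
177 [199, 200, 239, 240, 242, 241, 197, 200, 199, 196]
178 [200, 201, 243, 244, 245, 238, 203, 200, 206, 201]
179 [201, 205, 245, 244, 241, 241, 203, 199, 206, 205]
180 [202, 217, 245, 249, 248, 242, 215, 203, 206, 205]
181 [205, 215, 251, 250, 247, 240, 217, 206, 205, 204]
182 [206, 218, 245, 244, 247, 237, 222, 217, 210, 209]
183 [208,
[... 1130 characters left out ...]
 247, 249, 203, 200, 202, 202]
181 [205, 216, 226, 246, 252, 243, 207, 203, 204, 201]
182 [208, 221, 235, 248, 248, 246, 215, 206, 208, 203]
183 [209, 219, 240, 248, 248, 250, 216, 209, 206, 205]
184 [209, 214, 238, 242, 246, 240, 216, 211, 208, 211]
185 [215, 208, 235, 1434, 238, 238, 207, 211, 210, 209]
186 [213, 215, 230, 234, 231, 234, 214, 213, 209, 216]
187 [216, 211, 226, 231, 230, 214, 210, 218, 213, 211]
188 [214, 220, 215, 215, 215, 213, 214, 215, 214, 212]
189 [213, 221, 215, 215, 217, 215, 218, 216, 210, 219]
edge FL [495.6  57.3 220.9] FR [ 484.6 -128.5  221.4] RR [ 652.4 -138.2  138.8] windows [621.1  28.9 158.6] [ 615.1 -108.9  157.9] [ 555.4 -107.2  187.2] [561.4  29.9 187.9]
```

```bash
python3 - <<'E'
from h import *
from scipy.spatial.transform import Rotation as R
s=arm.read_state();r=R.from_quat(s['ee_rot']);print(r.as_matrix().round(3));
ym=np.array([np.sin(.045),np.cos(.045),0])
x=r.as_matrix()[:,0];print('tool x heading',np.arctan2(x[1],x[0]),'machine y heading',np.arctan2(ym[1],ym[0]))
E
```

```text
[[-0.408 -0.001 -0.913]
 [ 0.913  0.002 -0.408]
 [ 0.002 -1.     0.   ]]
tool x heading 1.9914565510698499 machine y heading 1.5257963267948966
```

```bash
python3 -m creep '[[[0,0,30],[0,0,0],-1],[[5,5,65],[0,0,-0.1],-1],[[20,45,65],[0,0,-0.2],-1],[[38,80,65],[0,0,-0.3],-1],[[55,120,65],[0,0,-0.4],-1],[[75,155,65],[0,0,-0.466],-1],[[92,192,65],[0,0,-0.466],-1],[[110,230,65],[0,0,-0.466],-1],[[127,268,65],[0,0,-0.466],-1],[[145,305,65],[0,0,-0.466],-1],[[162,340,65],[0,0,-0.466],-1],[[180,375,65],[0,0,-0.466],-1]]'; python3 -c "
from bench import arm;print(arm.read_state()['joints'])"
```

```text
clock: 1.1
position: [435.3, -193.4, 296.2]
ee_rot: [-0.511, -0.489, 0.489, 0.511]
contact_force: [2.0, -0.3, -0.1]
gripper_width: -0.1
[-7.61188729e-02  8.40497330e-02 -2.28105479e-01 -2.43702591e-04
 -1.25881052e+00 -1.53962607e+00]
```

```bash
python3 -m creep '[[[0,0,0],[0,0,0.12],-1],[[0,0,0],[0,0,0.24],-1],[[0,0,0],[0,0,0.36],-1],[[0,0,0],[0,0,0.48],-1],[[0,0,0],[0,0,0.6],-1],[[0,0,0],[0,0,0.72],-1],[[0,0,0],[0,0,0.84],-1],[[0,0,0],[0,0,0.96],-1],[[0,0,0],[0,0,1.08],-1],[[0,0,0],[0,0,1.2],-1],[[0,0,0],[0,0,1.32],-1],[[0,0,0],[0,0,1.44],-1]]'
python3 -m creep '[[[0,0,0],[0,0,0.12],-1],[[0,0,0],[0,0,0.24],-1],[[0,0,0],[0,0,0.36],-1],[[0,0,0],[0,0,0.48],-1],[[0,0,0],[0,0,0.6],-1],[[0,0,0],[0,0,0.72],-1],[[0,0,0],[0,0,0.84],-1],[[15,35,0],[0,0,0.96],-1],[[30,70,0],[0,0,1.08],-1],[[50,105,0],[0,0,1.2],-1],[[70,140,0],[0,0,1.32],-1],[[70,157,0],[0,0,1.44],-1]]'
python3 -m creep '[[[0,0,0],[0,0,0.12],-1],[[0,0,0],[0,0,0.24],-1],[[0,0,0],[0,0,0.262],-1],[[0,0,-25],[0,0,0.262],-1],[[0,0,-46],[0,0,0.262],-1],[[0,0,-46],[0,0,0.262],-1],[[0,0,-46],[0,0,0.262],-1]]'
python3 - <<'E'
from h import *
from scipy.spatial.transform import Rotation as R
s=arm.read_state();M=R.from_quat(s['ee_rot']).as_matrix();print(s['joints'],s['position'],M.round(3),np.arctan2(M[1,0],M[0,0]),s['contact_force'])
snap('side','side1')
i=cv2.imread('pics/side1.png')[60:220,170:345];cv2.imwrite('pics/s1z.png',cv2.resize(i,None,fx=3.5,fy=3.5,interpolation=2))
E
```

```text
clock: 2.1
position: [435.0, -195.3, 295.9]
ee_rot: [0.06, 0.705, -0.704, -0.06]
contact_force: [-0.7, -0.3, -0.2]
gripper_width: 0.2
clock: 3.1
position: [507.6, -35.3, 295.3]
ee_rot: [-0.42, 0.569, -0.569, 0.42]
contact_force: [0.3, -0.4, 0.5]
gripper_width: 0.1
clock: 3.68
position: [504.8, -38.9, 249.7]
ee_rot: [-0.489, 0.512, -0.511, 0.487]
contact_force: [-0.1, 0.2, -0.3]
gripper_width: -0.0
[ 2.44400731e-01  1.69235741e-01 -2.45833571e-01  4.24756117e-04
 -1.15844352e+00  1.27972852e+00] [504.76939308 -38.93124817 249.70068057] [[-0.046 -0.003  0.999]
 [-0.999 -0.001 -0.046]
 [ 0.001 -1.    -0.002]] -1.6172912150123155 [-0.10110181  0.23207833 -0.27289221]
```

View pics/s1z.png

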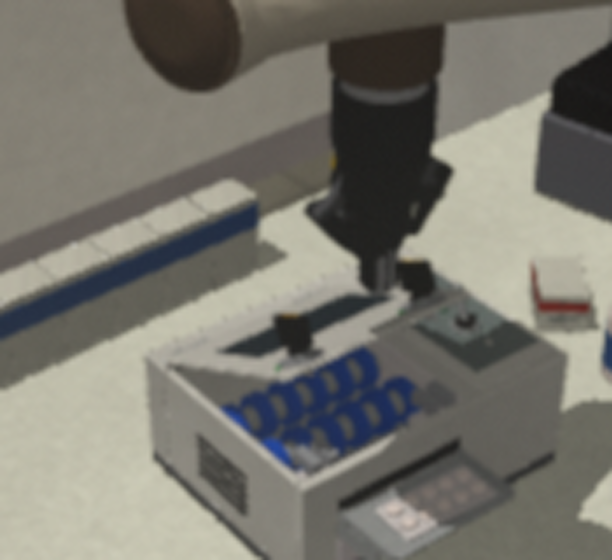

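The fingers hang over the hatch's front edge, midway between the studs. Pushing down now.

```bash
python3 -m creep '[[[0,0,-15],[0,0,0],-1],[[0,0,-28],[0,0,0],-1],[[0,0,-36],[0,0,0],-1],[[0,0,-44],[0,0,0],-1],[[-1,0,-52],[0,0,0],-1],[[-2,0,-60],[0,0,0],-1],[[-3,0,-68],[0,0,0],-1],[[-4,0,-76],[0,0,0],-1],[[-4,0,-84],[0,0,0],-1],[[-4,0,-92],[0,0,0],-1],[[-4,0,-98],[0,0,0],-1],[[-4,0,-104],[0,0,0],-1]]'
python3 -m creep '[[[0,0,-3],[0,0,0],-1],[[0,0,-6],[0,0,0],-1],[[0,0,-8],[0,0,0],-1],[[0,0,-9],[0,0,0],-1],[[0,0,-9],[0,0,0],-1]]'
```

```text
clock: 4.73
position: [501.2, -38.5, 145.5]
ee_rot: [-0.489, 0.511, -0.511, 0.488]
contact_force: [-0.2, -0.8, 0.4]
gripper_width: 0.0
clock: 5.15
position: [501.5, -38.4, 137.2]
ee_rot: [0.489, -0.511, 0.511, -0.489]
contact_force: [-0.5, -0.8, -0.2]
gripper_width: -0.0
```

```bash
python3 -m creep '[[[0,0,-1],[0,0,0],-1],[[0,0,-2],[0,0,0],-1],[[0,0,-2],[0,0,0],-1]]'; python3 -m creep '[[[0,0,-1],[0,0,0],-1],[[0,0,-2],[0,0,0],-1],[[0,0,-2],[0,0,0],-1]]'
python3 - <<'E'
from h import *
snap('side','side2')
i=cv2.imread('pics/side2.png')[60:220,170:345];cv2.imwrite('pics/s2z.png',cv2.resize(i,None,fx=3.5,fy=3.5,interpolation=2))
E
```

```text
clock: 5.4
position: [501.6, -38.4, 135.4]
ee_rot: [0.488, -0.511, 0.511, -0.489]
contact_force: [-0.3, -0.3, 0.4]
gripper_width: -0.4
clock: 5.65
position: [501.7, -38.4, 135.0]
ee_rot: [0.489, -0.51, 0.511, -0.489]
contact_force: [-3.3, 1.4, 9.7]
gripper_width: -0.3
```

View pics/s2z.png

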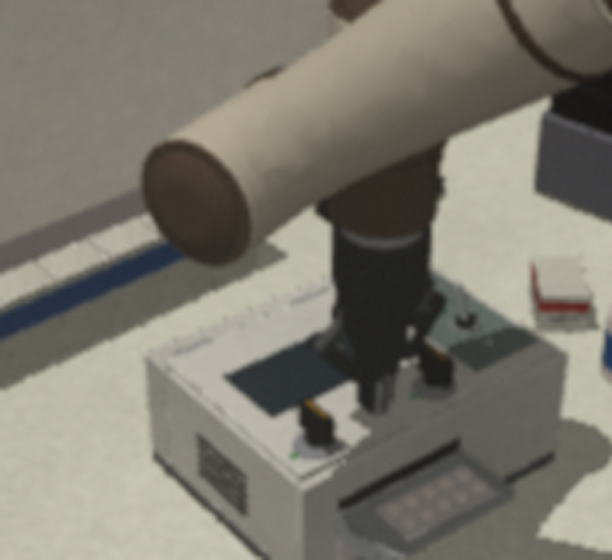

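The hatch is level, with contact at z=135 and about 10 N pushing back. I'll hold briefly, lift, and measure the studs.

```bash
python3 -m creep '[[[0,0,0],[0,0,0],-1],[[0,0,0],[0,0,0],-1],[[0,0,0],[0,0,0],-1],[[0,0,40],[0,0,0],-1],[[0,0,80],[0,0,0],1],[[0,0,110],[0,0,0],1],[[0,0,110],[0,0,0],1],[[0,0,110],[0,0,0],1],[[0,0,110],[0,0,0],1]]'
python3 - <<'E'
from h import *
for n in('side','top'): snap(n,n+'3')
for n,(x0,y0,w,h) in {'top3':(222,118,110,115),'side3':(195,115,150,115)}.items():
    i=cv2.imread(f'pics/{n}.png')[y0:y0+h,x0:x0+w]; s=5
    i=cv2.resize(i,None,fx=s,fy=s,interpolation=cv2.INTER_CUBIC); i=np.clip(i*1.6,0,255).astype('uint8')
    for k in range(0,w,10): cv2.putText(i,str(x0+k),(k*s,8),0,.35,(0,0,255))
    for k in range(0,h,10): cv2.putText(i,str(y0+k),(0,k*s+4),0,.35,(0,0,255))
    cv2.imwrite(f'pics/{n}z.png',i)
E
```

```text
clock: 6.45
position: [500.6, -38.4, 242.6]
ee_rot: [-0.489, 0.512, -0.511, 0.488]
contact_force: [-0.5, -0.2, -0.6]
gripper_width: 60.6
```

View pics/top3z.png

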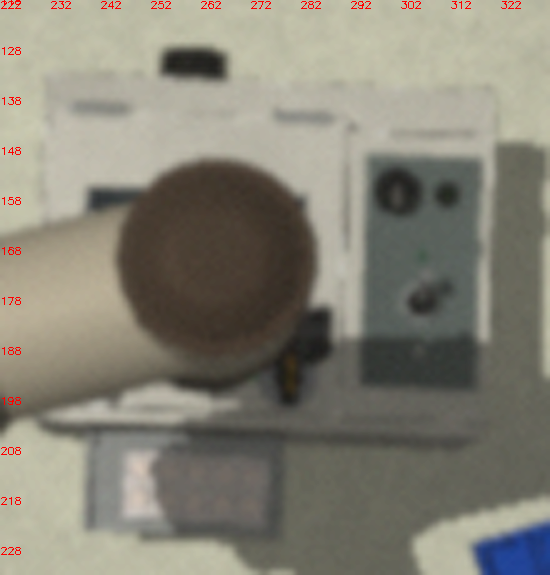

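View pics/side3z.png

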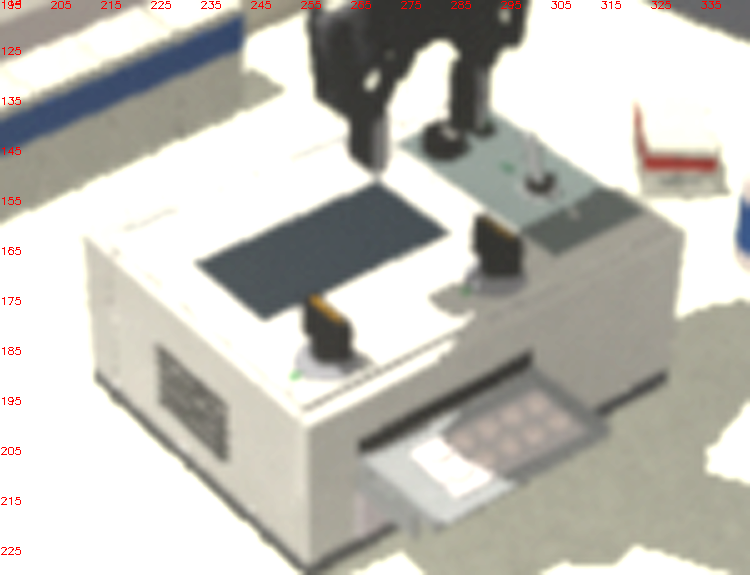

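```bash
python3 - <<'E'
from h import *
for t,boxes in {'side':{'L':(250,168,275,185),'R':(285,152,305,170)},'top':{'R':(272,182,288,202)}}.items():
    im=np.load(f'pics/{t}3.npz')['im'];h=cv2.cvtColor(im,cv2.COLOR_RGB2HSV).astype(int)
    for k,(a,b,c,e) in boxes.items():
        s=h[b:e,a:c];mk=(s[...,0]>8)&(s[...,0]<32)&(s[...,1]>110)
        w=(s[...,1]*s[...,2]*mk).astype(float);ys,xs=np.nonzero(mk)
        u=(w.sum(0)@np.arange(a,c))/w.sum();v=(w.sum(1)@np.arange(b,e))/w.sum()
        print(t,k,len(xs),u,v,onplane(t,u,v,171).round(1),'ends',onplane(t,xs[ys.argmin()]+a,ys.min()+b,171).round(),onplane(t,xs[ys.argmax()]+a,ys.max()+b,171).round())
for u,v in((255,197.5),(255,198)):print(onplane('side',u,v,130))
print('top FL hatch etc', onplane('top',229.5,203,130))
E
```

```text
side L 12 259.2696595585484 176.1137570996157 [502.7  25.3 171. ] ends [514.  24. 171.] [493.  27. 171.]<stdin>:7: RuntimeWarning: invalid value encountered in scalar divide
Traceback (most recent call last):
ValueError: attempt to get argmin of an empty sequence
```

```bash
python3 - <<'E'
from h import *
for t,u,v in(('side',257.2,174.2),('side',264.8,179.3),('side',291.2,158.2),('side',298.8,163),('top',280.5,187),('top',279,199)):print(t,u,v,onplane(t,u,v,171).round(1))
d=np.load('pics/top3.npz')['d']
for v in range(182,204):print(v,[int(round(world('top',u,v,float(d[v,u]))[2])) for u in range(273,286)])
d=np.load('pics/side3.npz')['d']
for k,(a,b,c,e) in{'L':(250,168,275,190),'R':(285,152,305,175)}.items():
    P=np.array([world('side',u,v,float(d[v,u])) for u in range(a,c) for v in range(b,e)])
    q=P[(P[:,2]>148)&(P[:,2]<178)&(np.abs(P[:,0]-500)<40)];print(k,len(q),q.mean(0).round(1),np.percentile(q,[3,97],axis=0).round(1))
d=np.load('pics/top3.npz')['d']
P=np.array([world('top',u,v,float(d[v,u])) for u in range(273,286) for v in range(180,204)])
q=P[(P[:,2]>158)&(P[:,2]<180)];print(len(q),q.mean(0).round(1),np.percentile(q,[3,97],axis=0).round(1))
E
```

```text
side 257.2 174.2 [512.8  24.1 171. ]
side 264.8 179.3 [482.4  23.  171. ]
side 291.2 158.2 [505.8 -99.1 171. ]
side 298.8 163 [475.2 -99.4 171. ]
top 280.5 187 [508.2 -98.3 171. ]
top 279 199 [471.2 -93.  171. ]
182 [594, 596, 593, 592, 594, 593, 593, 589, 540, 500, 352, 353, 350]
183 [596, 590, 591, 594, 590, 591, 593, 572, 499, 352, 352, 355, 355]
184 [593, 591, 590, 591, 593, 590, 575, 503, 502, 355, 354, 353, 354]
185 [591, 593, 594, 591, 590, 570, 531, 501, 344, 344, 348, 347, 351]
186 [593, 592, 590, 586, 567, 532, 501, 304, 304, 340, 342, 351, 352]
187 [591, 587, 575, 557, 531, 503, 499, 303, 306, 340, 339, 351, 353]
188 [574, 564, 552, 523, 502, 498, 298, 296, 298, 341, 342, 348, 346]
189 [547, 533, 517, 499, 501, 299, 297, 171, 171, 310, 316, 319, 324]
190 [520, 504, 503, 499, 297, 136, 166, 174, 170, 129, 302, 300, 135]
191 [504, 499, 495, 498, 138, 147, 168, 173, 169, 133, 138, 138, 137]
192 [497, 135, 138, 138, 142, 153, 169, 171, 1434, 147, 132, 135, 136]
193 [141, 135, 141, 137, 144, 154, 173, 173, 173, 143, 133, 136, 133]
194 [132, 138, 137, 136, 142, 157, 170, 170, 17
[... 160 characters left out ...]
8]
197 [140, 133, 134, 135, 131, 163, 169, 169, 172, 139, 136, 133, 138]
198 [130, 138, 140, 133, 136, 149, 164, 159, 138, 138, 133, 131, 137]
199 [135, 136, 138, 134, 134, 132, 136, 135, 138, 131, 135, 131, 136]
200 [127, 128, 129, 106, 107, 131, 132, 135, 132, 131, 136, 137, 135]
201 [130, 131, 125, 133, 133, 130, 129, 128, 129, 129, 129, 134, 129]
202 [129, 130, 131, 134, 127, 132, 132, 127, 137, 138, 128, 132, 130]
203 [124, 129, 130, 131, 128, 127, 130, 132, 124, 132, 130, 131, 129]
L 98 [493.8  28.7 165. ] [[478.8  22.5 148.9]
 [512.1  32.6 176.2]]
R 94 [488.3 -95.1 164.3] [[ 472.8 -102.   148.9]
 [ 506.7  -90.1  175.5]]
30 [487.3 -95.8 169. ] [[475.1 -99.7 158.8]
 [501.9 -90.7 173.3]]
```

Stud wings with the hatch shut: left about (496,26.5), right about (490,-97), tops at z≈171. These match the 124 mm spacing. Moving over the right stud first.

```bash
python3 -m creep '[[[-5,-30,0],[0,0,0],0.1],[[-10.5,-58.5,0],[0,0,0],0.1],[[-10.5,-58.5,-25],[0,0,0],0.1],[[-10.5,-58.5,-45],[0,0,0],0.1],[[-10.5,-58.5,-45],[0,0,0],0.1],[[-10.5,-58.5,-45],[0,0,0],0.1]]'
python3 - <<'E'
from h import *
snap('side','side4')
i=cv2.imread('pics/side4.png')[90:210,210:340];cv2.imwrite('pics/s4z.png',np.clip(1.5*cv2.resize(i,None,fx=5,fy=5,interpolation=2),0,255))
E
```

```text
clock: 7.05
position: [489.9, -97.3, 196.8]
ee_rot: [-0.49, 0.512, -0.51, 0.487]
contact_force: [-0.2, -0.5, 0.4]
gripper_width: 46.7[ WARN:0@1.774] global loadsave.cpp:1063 imwrite_ Unsupported depth image for selected encoder is fallbacked to CV_8U.
```

View pics/s4z.png

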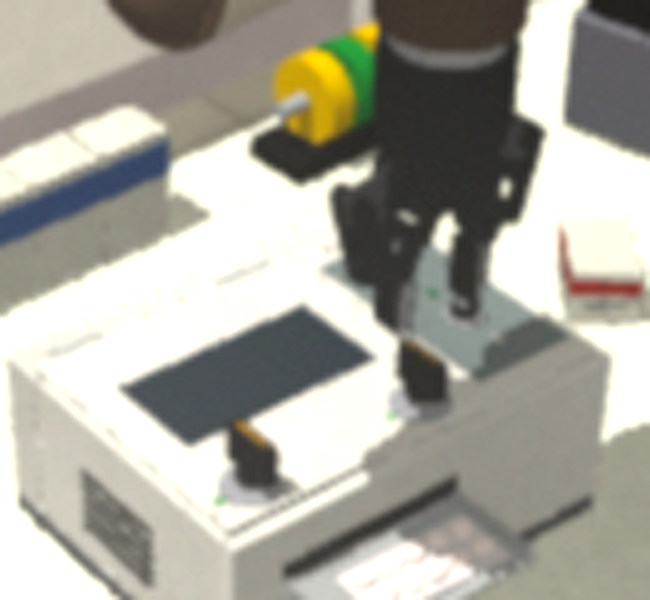

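The open fingers straddle the right wing. Descend and close.

```bash
python3 -m creep '[[[0,0,-15],[0,0,0],0.1],[[0,0,-30],[0,0,0],0.1],[[0,0,-42],[0,0,0],0.1],[[0,0,-49],[0,0,0],0.1],[[0,0,-49],[0,0,0],0.1]]'; python3 -m creep '[[[0,0,0],[0,0,0],-1],[[0,0,0],[0,0,0],-1],[[0,0,0],[0,0,0],-1],[[0,0,0],[0,0,0],-1],[[0,0,0],[0,0,0],-1],[[0,0,0],[0,0,0],-1]]'
```

```text
clock: 7.52
position: [490.7, -96.7, 148.8]
ee_rot: [-0.489, 0.511, -0.511, 0.488]
contact_force: [-0.3, -0.8, 0.0]
gripper_width: 47.1
clock: 8.02
position: [491.6, -96.5, 150.0]
ee_rot: [0.488, -0.511, 0.511, -0.489]
contact_force: [1.2, 4.7, 2.3]
gripper_width: 8.2
```

```bash
python3 -m creep '[[[0,0.5,-2],[0,0,0],-1],[[0,0.5,-4],[0,0,0],-1],[[0,0.5,-6],[0,0,0],-1],[[0,0.5,-8],[0,0,0],-1],[[0,0.5,-10],[0,0,0],-1],[[0,0.5,-10],[0,0,0],-1],[[0,0.5,-10],[0,0,0],-1]]'
```

```text
clock: 8.6
position: [491.6, -96.4, 140.0]
ee_rot: [0.488, -0.511, 0.511, -0.489]
contact_force: [-0.7, 3.3, 6.4]
gripper_width: 8.7
```

About 6.4 N of spring force means it is roughly 9–10 mm in. Start the clockwise turn.

```bash
python3 -m creep '[[[0,0,-0.5],[0,0,-0.08],-1],[[0,0,-0.5],[0,0,-0.16],-1],[[0,0,-0.5],[0,0,-0.24],-1],[[0,0,-0.5],[0,0,-0.32],-1],[[0,0,-0.5],[0,0,-0.4],-1],[[0,0,-0.5],[0,0,-0.4],-1]]';python3 -c "
from bench import arm;s=arm.read_state();print(s['wrist_torque'],s['joints'])"
```

```text
clock: 9.1
position: [491.6, -96.3, 139.6]
ee_rot: [0.376, -0.598, 0.599, -0.377]
contact_force: [-0.5, 4.1, 6.7]
gripper_width: 8.6
[1.08505424 0.08426545 0.00476249] [ 1.31394131e-01  2.66383813e-01 -4.23152801e-01  5.31408335e-04
 -8.79473246e-01  9.92465878e-01]
```

```bash
python3 -m creep '[[[0,0,0],[0,0,-0.1],-1],[[0,0,0],[0,0,-0.2],-1],[[0,0,0],[0,0,-0.3],-1],[[0,0,0],[0,0,-0.4],-1],[[0,0,0],[0,0,-0.5],-1],[[0,0,0],[0,0,-0.6],-1],[[0,0,0],[0,0,-0.7],-1],[[0,0,0],[0,0,-0.8],-1],[[0,0,0],[0,0,-0.9],-1],[[0,0,0],[0,0,-1.0],-1],[[0,0,0],[0,0,-1.1],-1],[[0,0,0],[0,0,-1.14],-1]]';python3 -m creep '[[[0,0,0],[0,0,0],-1],[[0,0,0],[0,0,0],-1]]';python3 -c "
from bench import arm;s=arm.read_state();print(s['wrist_torque'],s['joints'])"
```

```text
clock: 10.1
position: [491.7, -96.2, 139.6]
ee_rot: [0.007, 0.707, -0.707, -0.005]
contact_force: [-0.5, 4.2, 7.1]
gripper_width: 8.4
clock: 10.27
position: [491.7, -96.2, 139.6]
ee_rot: [0.005, 0.707, -0.707, -0.004]
contact_force: [-1.0, 4.8, 7.1]
gripper_width: 8.5
[ 1.36797934  0.07482938 -0.04101071] [ 1.31577105e-01  2.66428735e-01 -4.22974643e-01  2.58064067e-04
 -8.79303333e-01 -1.44912492e-01]
```

Tool turned 1.54 rad with no torque build-up. Release, then lift.

```bash
python3 -m creep '[[[0,0,0],[0,0,0],0],[[0,0,0],[0,0,0],0],[[0,0,0],[0,0,0],0],[[0,0,0],[0,0,0],0],[[0,0,20],[0,0,0],0],[[0,0,50],[0,0,0],0],[[0,0,80],[0,0,0],0],[[0,0,100],[0,0,0],0],[[0,0,100],[0,0,0],0]]'
python3 - <<'E'
from h import *
snap('side','side5')
i=cv2.imread('pics/side5.png')[90:210,210:340];cv2.imwrite('pics/s5z.png',np.clip(1.5*cv2.resize(i,None,fx=5,fy=5,interpolation=2),0,255).astype('uint8'))
d=np.load('pics/side5.npz')['d']
P=np.array([world('side',u,v,float(d[v,u])) for u in range(282,308) for v in range(150,178)])
q=P[(P[:,2]>146)&(P[:,2]<178)&(np.abs(P[:,0]-490)<30)&(np.abs(P[:,1]+97)<30)];print(len(q),q.mean(0).round(1),np.percentile(q,[3,50,97],axis=0).round(1))
E
```

```text
clock: 11.02
position: [493.1, -96.9, 243.3]
ee_rot: [-0.008, -0.707, 0.707, 0.002]
contact_force: [0.4, -0.0, -0.0]
gripper_width: 42.7
91 [488.4 -94.6 160.1] [[ 483.6 -113.   146.8]
 [ 487.7  -94.4  161.1]
 [ 494.8  -79.3  170.9]]
```

View pics/s5z.png

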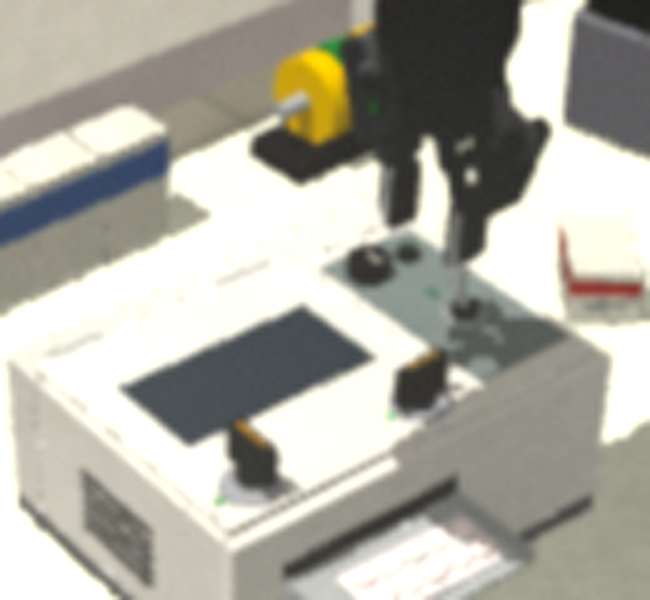

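The right wing now lies across, in line with its mark at (288,172). On to the left stud.

```bash
python3 -m creep '[[[0,20,0],[0,0,0.12],0.1],[[1,40,0],[0,0,0.24],0.1],[[2,60,0],[0,0,0.36],0.1],[[3,80,0],[0,0,0.48],0.1],[[4,100,0],[0,0,0.6],0.1],[[5,124,0],[0,0,0.72],0.1],[[5,124,0],[0,0,0.84],0.1],[[5,124,0],[0,0,0.96],0.1],[[5,124,0],[0,0,1.08],0.1],[[5,124,0],[0,0,1.2],0.1],[[5,124,0],[0,0,1.32],0.1],[[5,124,0],[0,0,1.44],0.1]]'
python3 -m creep '[[[0,0,0],[0,0,0.1],0.1],[[0,0,-25],[0,0,0.1],0.1],[[0,0,-45],[0,0,0.1],0.1],[[0,0,-45],[0,0,0.1],0.1],[[0,0,-45],[0,0,0.1],0.1]]'
python3 - <<'E'
from h import *
snap('side','side6')
i=cv2.imread('pics/side6.png')[90:210,210:340];cv2.imwrite('pics/s6z.png',np.clip(1.5*cv2.resize(i,None,fx=5,fy=5,interpolation=2),0,255).astype('uint8'))
print(arm.read_state()['joints'])
E
```

```text
clock: 12.07
position: [494.8, 27.2, 236.9]
ee_rot: [-0.465, 0.534, -0.533, 0.463]
contact_force: [0.2, -0.6, -0.1]
gripper_width: 47.0
clock: 12.48
position: [494.7, 26.9, 192.1]
ee_rot: [-0.49, 0.512, -0.51, 0.487]
contact_force: [0.5, -0.1, 0.8]
gripper_width: 47.4
[ 3.83002404e-01  2.00526543e-01 -3.56786117e-01  6.54274307e-04
 -1.01514108e+00  1.14286140e+00]
```

View pics/s6z.png

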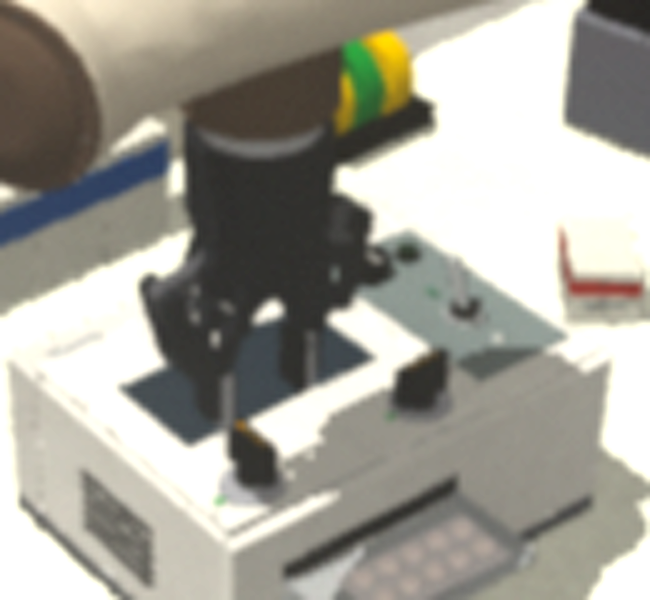

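```bash
python3 -m creep '[[[0,0,-15],[0,0,0],0.1],[[0,0,-30],[0,0,0],0.1],[[0,0,-38],[0,0,0],0.1],[[0,0,-43],[0,0,0],0.1],[[0,0,-43],[0,0,0],0.1],[[0,0,-43],[0,0,0],0.1]]'; python3 -m creep '[[[0,0,0],[0,0,0],-1],[[0,0,0],[0,0,0],-1],[[0,0,0],[0,0,0],-1],[[0,0,0],[0,0,0],-1],[[0,0,0],[0,0,0],-1],[[0,0,0],[0,0,0],-1]]'
```

```text
clock: 13.03
position: [496.4, 27.6, 151.5]
ee_rot: [0.489, -0.511, 0.511, -0.489]
contact_force: [0.7, 0.1, -0.2]
gripper_width: 47.2
clock: 13.53
position: [496.2, 27.7, 151.3]
ee_rot: [0.488, -0.511, 0.511, -0.489]
contact_force: [0.5, 0.9, 1.8]
gripper_width: 8.7
```

```bash
python3 -m creep '[[[0,0,-2],[0,0,0],-1],[[0,0,-4],[0,0,0],-1],[[0,0,-6],[0,0,0],-1],[[0,0,-8],[0,0,0],-1],[[0,0,-10],[0,0,0],-1],[[0,0,-10.5],[0,0,0],-1],[[0,0,-10.5],[0,0,0],-1]]'; python3 -m creep '[[[0,0,0],[0,0,-0.08],-1],[[0,0,0],[0,0,-0.16],-1],[[0,0,0],[0,0,-0.24],-1],[[0,0,0],[0,0,-0.32],-1],[[0,0,0],[0,0,-0.4],-1],[[0,0,0],[0,0,-0.4],-1]]'
```

```text
clock: 14.12
position: [496.2, 27.7, 140.8]
ee_rot: [0.489, -0.511, 0.511, -0.489]
contact_force: [-1.5, 1.8, 7.2]
gripper_width: 9.2
clock: 14.62
position: [496.4, 28.4, 141.0]
ee_rot: [-0.376, 0.598, -0.598, 0.378]
contact_force: [-1.9, 4.4, 6.5]
gripper_width: 8.8
```

```bash
python3 -m creep '[[[0,0,0],[0,0,-0.1],-1],[[0,0,0],[0,0,-0.2],-1],[[0,0,0],[0,0,-0.3],-1],[[0,0,0],[0,0,-0.4],-1],[[0,0,0],[0,0,-0.5],-1],[[0,0,0],[0,0,-0.6],-1],[[0,0,0],[0,0,-0.7],-1],[[0,0,0],[0,0,-0.8],-1],[[0,0,0],[0,0,-0.9],-1],[[0,0,0],[0,0,-1.0],-1],[[0,0,0],[0,0,-1.1],-1],[[0,0,0],[0,0,-1.14],-1]]';python3 -m creep '[[[0,0,0],[0,0,0],-1],[[0,0,0],[0,0,0],-1]]';python3 -c "
from bench import arm;s=arm.read_state();print(s['wrist_torque'],s['joints'])"
```

```text
clock: 15.62
position: [498.4, 29.6, 141.7]
ee_rot: [0.008, 0.708, -0.706, -0.004]
contact_force: [-0.1, 5.8, 7.1]
gripper_width: 8.7
clock: 15.78
position: [498.4, 29.6, 141.6]
ee_rot: [0.007, 0.708, -0.706, -0.002]
contact_force: [1.9, 7.6, 6.4]
gripper_width: 8.9
[ 2.05267074 -0.01194782  0.00855663] [ 3.84777703e-01  2.58924812e-01 -4.27253378e-01 -8.13356861e-04
 -8.77377058e-01 -3.96945835e-01]
```

```bash
python3 -m creep '[[[0,0,0],[0,0,0],0],[[0,0,0],[0,0,0],0],[[0,0,0],[0,0,0],0],[[0,0,0],[0,0,0],0],[[0,0,20],[0,0,0],0],[[0,0,50],[0,0,0],0],[[0,0,80],[0,0,0],0],[[0,0,110],[0,0,0],0],[[-40,-20,120],[0,0,0],0],[[-80,-40,120],[0,0,0],0],[[-110,-80,120],[0,0,0],0],[[-110,-120,120],[0,0,0],0]]'
python3 -m creep '[[[0,-40,0],[0,0,0],0],[[0,-80,0],[0,0,0],0],[[0,-120,0],[0,0,0],0],[[-10,-160,0],[0,0,0],0],[[-20,-200,0],[0,0,0],0],[[-30,-240,0],[0,0,0],0],[[-30,-280,0],[0,0,0],0],[[-30,-280,0],[0,0,0],0],[[-30,-280,0],[0,0,0],0]]'
python3 - <<'E'
from h import *
for n in('side','top'): snap(n,n+'7')
for n,(x0,y0,w,h) in {'top7':(222,118,110,115),'side7':(195,115,150,115)}.items():
    i=cv2.imread(f'pics/{n}.png')[y0:y0+h,x0:x0+w]
    cv2.imwrite(f'pics/{n}z.png',np.clip(1.5*cv2.resize(i,None,fx=5,fy=5,interpolation=2),0,255).astype('uint8'))
E
```

```text
clock: 16.78
position: [383.7, -82.3, 260.4]
ee_rot: [0.004, 0.707, -0.707, -0.004]
contact_force: [0.2, -0.3, -0.5]
gripper_width: 42.5
clock: 17.53
position: [356.5, -363.7, 258.9]
ee_rot: [0.006, 0.708, -0.707, -0.007]
contact_force: [-0.2, -0.2, -0.1]
gripper_width: 42.7
```

View pics/top7z.png

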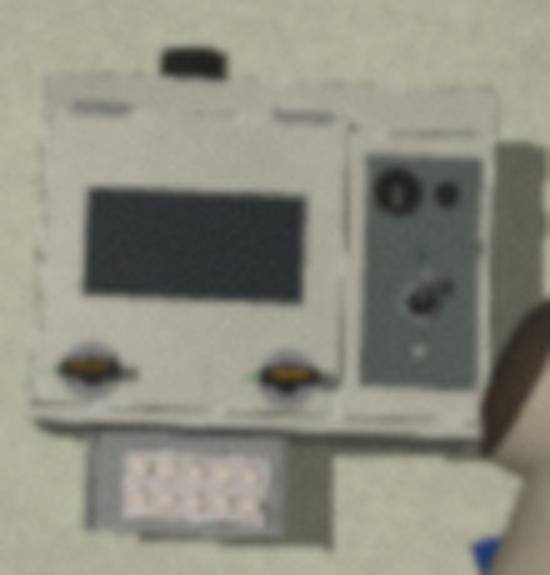

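View pics/side7z.png

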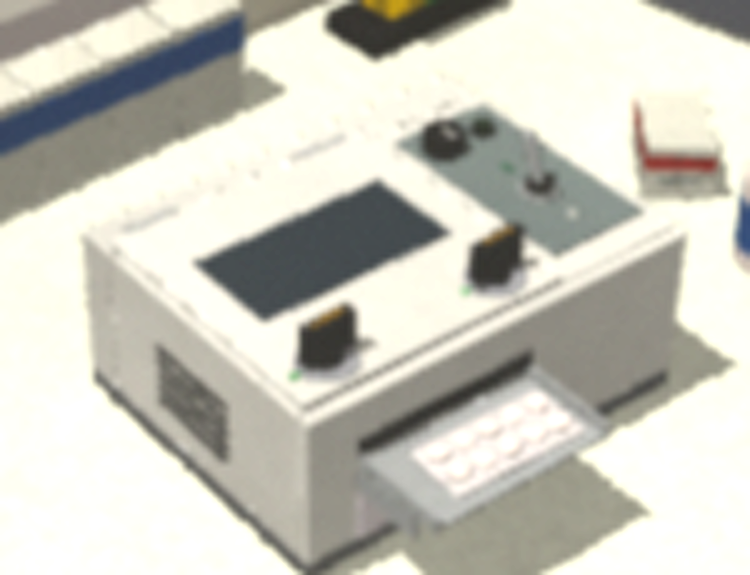

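Both wings lie across, in line with the green marks: left at about (240,192), right at about (279,193) in the top view. Now checking wing height and angle, hatch level, and the toggle.

```bash
python3 - <<'E'
from h import *
ds=[np.load('pics/top7.npz')['d']]
for k in range(4): ds.append(arm.get_image('top')[1])
d=np.median(ds,0)
def pts(a,b,c,e): return np.array([world('top',u,v,float(d[v,u])) for u in range(a,c) for v in range(b,e)])
for k,(a,b,c,e) in {'L':(230,184,250,200),'R':(270,185,292,202)}.items():
    P=pts(a,b,c,e);q=P[(P[:,2]>158)&(P[:,2]<180)];w=np.linalg.svd(q[:,:2]-q[:,:2].mean(0))[2][0]
    print(k,len(q),'median z',np.median(q[:,2]),q.mean(0).round(1),'heading',np.arctan2(w[1],w[0])%np.pi)
P=pts(240,160,280,182);c,*_=np.linalg.lstsq(np.c_[P[:,:2],np.ones(len(P))],P[:,2],rcond=None);print('hatch',c[:2],np.median(P[:,2]))
P=pts(300,165,314,185);q=P[(P[:,2]>160)&(P[:,2]<180)];print('toggle',q.mean(0).round(1),'pivot~',(onplane('top',305.5,169,132)+onplane('top',304.5,188,132))/2)
print(arm.read_state()['clock'])
E
```

```text
L 46 median z 165.03371023235337 [499.3  27.4 165.2] heading 1.5599299634044077
R 38 median z 165.37971244853122 [492.7 -95.8 165. ] heading 1.575740739216949
hatch [ 0.01095546 -0.00013955] 135.63027101881005
toggle [ 552.5 -181.9  167.2] pivot~ [ 538.71850649 -179.51029701  132.        ]
17.8333
```

```bash
python3 -c "
from bench import arm;print(arm.read_state()['contact_force']);print(arm.job_done())"
```

```text
[ 0.35714928 -1.70028462  1.42465152]
the job is handed in; nothing more can be done
None
```

I shut the hatch, pushed in both studs and turned each about 1.54 rad clockwise, then backed the arm clear. I handed the job in at about 17.8 s on the robot's clock. I didn't touch the power toggle: its tip sits about 14 mm behind the pivot, at z = 167 mm, so it was already on.

Last checks before handing in:
- **Studs:** the wing tops read z ≈ 165 mm. Locked should be about 166, only part-turned 163 and sprung out 171. The camera noise is close to the 2–3 mm that separates locked from part-turned, so this check alone is not conclusive. The wings lie across the machine within about 0.05 rad of square, in line with the green marks.
- **Hatch:** it stopped at z = 135 mm with about 10 N pushing back. The final depth fit showed a slope of 0.011 with the front reading slightly low (opposite to open), which I took as calibration error.
- **Bystanders:** the feed strip looked unmoved in the last picture. I did not measure the other items, but the arm went near none of them.
- **Small disagreement:** the measured tool position drifted about 2 mm while turning the left stud. Side force stayed under 8 N.

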